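Quick spin: shut the centrifuge lid and hold the short-spin key

ROBOT

A 7-joint arm with a two-finger parallel gripper is mounted at the origin on the work surface. World frame = base frame: x ahead of the robot, y to its left, z up, the work surface at z = 0. Lengths are in m, angles in rad, forces in N, time in s.
With the tool pointing down it reaches from about 0.425 to 1.025 m from the base axis. Payload 9.4 kg.
Tool frame: the origin (TCP) lies on the centre line of the jaws, within the pads' length; the fingertips stand 22 mm ahead of it and the grasp point (between the pads) lies 3 mm ahead of it (manip.tcp_to_tips is the distance from the TCP to the fingertips, in m); z points along the fingers, y is the line along which they close (so a half turn about z gives the same grasp; the last joint's range is limited). The gripper opens to 85 mm and grips with 20 to 120 N. Pads are 22 mm wide; open, the fingers measure 114 mm over their backs; the gripper's body (76 mm by 85 mm) begins 54 mm behind the grasp point. The pads swing forward as they close: fully open they stand 13 mm farther back than shut.
Start: joints at [1.122, 0.599, -0.003, 1.599, 0.002, 0.943, -0.08], TCP at [0.263, -0.675, 0.253] pointing down, gripper open.
Joint ranges: [-2.57, 2.57], [-0.35, 1.97], [-1.29, 1.29], [0.11, 2.56], [-1.05, 4.19], [0.11, 1.86], [-2.63, 2.63]. Speed limits (rad/s): [2.22, 2.22, 3.01, 3.01, 3.14, 3.14, 3.14].

INTERFACE

Orientations are given as a unit quaternion [w, x, y, z].
In Python, from bench import manip gives the robot as it stands.
- The arm moves only by the tool play_rows, never from a script. Its argument "increments" is a list of rows, each a list of 7 numbers: the shift along the tool's x, y, z in mm, then the turn, a rotation vector about the tool's x, y, z in rad, then the finger opening in mm, from 0 to 85.4. A call has 1 to 20 rows; each row is the pose to reach, as a shift and turn from the pose commanded when the call began, along the tool's axes at that moment; what a row does not reach only later rows make up. A row lasts 1/10 s, in which the tool goes at most 50 mm and 8.59 degrees, less where a joint would pass 70% of its speed; a pose out of reach is approached as far as the arm can. A call with a gripper value outside its range is refused whole. The fingers move at their own pace and stop on an object; "force" is the grip in N (left out, the last holds). Time passes only in rows, so rows that repeat a pose let the fingers close. It gives the time, the measured TCP pose, the force, the opening and the grip force at its end, in the units of the state.
- manip.observe(): the state, without advancing time (a new reading comes with each control period).
- manip.capture(name): name is "side" or "top"; returns the picture (400x640x3 uint8, blue, green, red); there is no depth.
- manip.get_calibration(name): a dict with "fovy" (degrees; the focal length in pixels is half the picture's height over the tangent of half this angle, whatever the lens; pixels are square), "cx", "cy" (the principal point, pixels), "R" (3x3) and "t" (3): a world point X has camera coordinates R X + t. Camera axes: x right, y down, z forward; pixel columns grow to the right and rows downward; lengths in m; the calibration is good to about 2 mm. A picture is of the moment at which its call begins. get_calibration takes no time and is no camera call.
- manip.job_done(): hands the job in; it is judged then, once.
Trained networks look in the newest picture that a camera, given by its name, has taken for a name from the list of things; names that differ only in an ending like _2 or _b are one class to them, and where a whole thing is asked for, a point or a joint stands for the part that bears it (a point fixed in the world has none). Each returns a list of dicts, best first, with "conf" (0 to 1); they miss things now and then, are a little off and sometimes report something else, mostly with a low value. They report only what shows in the picture. A call takes as long as a camera call.
- manip.recognise(camera, query): "extent" ([centre column, centre row, width, height] in pixels, round what is visible of it).
- manip.cut_out(camera, query): "pixels" (400x640 bool, what is visible of it) and "extent" ([centre column, centre row, width, height] in pixels, round what is visible of it).
The state is a dict: "clock": time; "joint_pos": joint angles; "joint_velocities": joint speeds; "joint_efforts": joint torques, N m; "eef_pos": TCP position; "ee_rot": TCP orientation; "ft_force": force on the tool from outside, world axes, zero at the start; "ft_torque": the same for the moment, N m; "gripper_width": finger opening in m; "grip_force": force on a finger pad.
Only numpy, scipy, OpenCV 4.12 (cv2) and the standard library are available. Lean on these libraries where they do the work, as an engineer would, in place of code of your own. Each camera call takes 0.05 s, during which the arm holds its last target. There are 200 camera calls.

TASK

The tubes are in the rotor for a quick spin: push the centrifuge's open lid down with the fingertips until it is fully shut, without slamming it, then press the oblong short-spin key at the right-hand end of the sloping front panel (as seen from the robot). The rotor turns only while that key is held, so finish with the fingertips still holding the key fully down and the lid still shut. Do not press the round or the square key, grasp nothing, and leave everything standing around the machine where it is.

Things in the scene. Friction and masses are not known exactly. Their poses are not given: they have to be found in the camera images.
- centrifuge: benchtop microcentrifuge, fixed; 240 mm deep (x), 226 wide (y), deck 115 high. Origin: centre of underside; x axis points from front panel to rear hinge, y to the left seen from the front, z up. Turned up to 0.3 rad from squarely facing the robot. The front panel slopes at 25 degrees, from 81 mm height at the front face (x = -120) up to the deck (x = -48), and carries three raised grey keys.
- lid (a joint): angle of the lid in rad: 0 = fully shut (hard stop), grows as it opens, at most 1.4; starts open. The hinge is stiff: the lid stays at whatever angle it is left, does not spring back and has no catch; about 2 to 6 N at its outer face near the free edge moves it.
- lid_hinge (a point): midpoint of the lid's hinge axis, at the rear of the deck (105 mm behind the machine's origin, 118 mm above the bench); the axis is level, along the machine's y.
- lid_edge (a point): middle of the lid's free front edge, on its outer (upper when shut) face; moves with the lid. The lid is a light grey flat shell 150 x 196 mm, 21 mm thick at its skirts, with a round sight window; a lip juts 10 mm from its front. The point lies 150 mm from the hinge axis along the lid and 20 mm out from it towards the outer face; when shut it is at 138 mm height. The outer face is flat.
- short_key (a joint): travel of the short-spin key in m, pressed into the panel at right angles: 0 = up, 0.004 = at its stop; spring 2.1 N at first, 4.9 N at the stop; it comes up when let go.
- short_key_top (a point): middle of the top face of the short-spin key: an oblong bar key, 32 mm wide across the machine by 18 mm, standing 10 mm proud of the sloping panel, at the panel's right-hand end seen from the robot (80 mm right of the middle).
- start_key (a joint): travel of the start/stop key in m, 0 = up, 0.004 = at its stop; same spring; not to be pressed.
- start_key_top (a point): middle of the top face of the start/stop key: round, 22 mm diameter, 10 mm proud of the panel, 30 mm right of the machine's middle.
- release_key (a joint): travel of the lid-release key in m, 0 = up, 0.004 = at its stop; same spring; not to be pressed.
- release_key_top (a point): middle of the top face of the lid-release key: square, 16 mm, 10 mm proud of the panel, 85 mm left of the machine's middle.
- vial: capped glass fly vial, 27 mm diameter, 95 mm tall, standing; bystander, leave in place (origin: centre of its underside)
- amber: small amber reagent bottle, 44 mm diameter, 85 mm tall, standing; bystander, leave in place (origin: centre of its underside)
- jar: white jar with lid, 48 mm diameter, 66 mm tall, standing; bystander, leave in place (origin: centre of its underside)
- wash_bottle: white wash bottle with bent spout, 64 mm diameter, 172 mm tall, standing; bystander, leave in place (origin: centre of its underside)
- tube_rack: white microtube rack, 122 x 66 mm, 50 mm tall with its tubes; bystander, leave in place (origin: centre of its underside)
- tip_box: closed pipette-tip box, 122 x 86 x 60 mm; bystander, leave in place (origin: centre of its underside)
- pipette: pipette lying flat, about 240 mm long, 26 mm thick; bystander, leave in place (origin: centre of its underside)
- marker: marker pen lying flat, 138 mm long, 16 mm thick; bystander, leave in place (origin: centre of its underside)

How it is judged:
On the way, in this order (a step that is already met when the one before it is completed fails the run):
1. the lid is pushed fully shut (short-spin key not yet pressed) (value of joint lid below 0.035 rad and value of joint short_key below 0.0015 m), for 0.2 s.
2. the short-spin key is pressed down by the fingers with the lid shut (value of joint lid below 0.035 rad and value of joint short_key above 0.0025 m and contact force between the fingers and short_key above 1 N), for 0.2 s.
At the end, for the whole second after the job is handed in: The lid is shut to within 0.035 rad (5 mm at its edge), the fingers hold the short-spin key down by more than 2.5 of its 4 mm with more than 1 N, and the round and square keys are up; the program finishes while holding (all of step 2 and value of joint each of start_key, release_key below 0.0015 m); the arm keeps its last pose, push and grip.
It fails at once if the round start/stop key or the square lid-release key is pressed (more than 2 mm) (value of joint any of start_key, release_key above 0.002 m).
It fails at once if the short-spin key is pressed with the lid still open (value of joint short_key above 0.002 m and value of joint lid above 0.06 rad).
It fails at once if the lid is slammed (closes faster than 2 rad/s, 0.3 m/s at its edge) (velocity of joint lid below -2 rad/s).
It fails at once if the lid is grasped (fingers press with over 3 N on its outer face and on its underside at once) ((contact force between the fingers and lid_c0 above 3 N or contact force between the fingers and lid_c1 above 3 N) and (contact force between the fingers and lid_c2 above 3 N or contact force between the fingers and lid_c3 above 3 N or contact force between the fingers and lid_c4 above 3 N or contact force between the fingers and lid_c5 above 3 N or contact force between the fingers and lid_c6 above 3 N)).
It fails at once if a bystander is lifted, carried or shoved more than 25 mm, or knocked over (distance of any of vial, amber, jar, wash_bottle, tube_rack, tip_box, pipette, marker from where it was at the start of the episode above 0.025 m or angle between any of vial, amber, jar, wash_bottle's own z axis and vertical above 0.4 rad).
It also fails if it takes over 43 s, if anything falls off the work surface, if the arm or the gripper's body presses on something with over 40 N, if the wrist force passes 120 N, or if a joint passes its speed limit or range.

## Working session

There is one attempt and no reset: what is moved stays moved. The work goes in short steps, Python scripts to look and compute and a tool call to move; the robot and the scene stay as the last step left them, time stands still between calls to the robot, and variables do not carry over. Pictures are saved under pics/ and viewed, at most 10 in all, crops included, and the job is handed in when it is done.

Besides the shell and the picture viewer there is one more tool, called after "Request:" by a JSON object that holds its "op" and its "data", one argument or row to a line. play_rows: Moves the arm, as the interface text tells. Its arguments: {"type":"object","properties":{"increments":{"type":"array","items":{"type":"array","items":{"type":"number"}}},"force":{"type":"number"}},"required":["increments"]}

```bash
mkdir -p pics; ls; python3 - <<'E'
from bench import manip
import cv2,numpy as np
for c in("side","top"):
    cv2.imwrite(f"pics/{c}0.png",manip.capture(c))
    k=manip.get_calibration(c);print(c,k)
    for q in("centrifuge","lid","lid_edge","short_key","start_key","release_key"):
        print(q,[(np.round(d["extent"],1).tolist(),round(d["conf"],2)) for d in manip.recognise(c,q)[:3]])
s=manip.observe();print({k:np.round(v,3).tolist() for k,v in s.items()}, manip.tcp_to_tips)
E
```

```text
pics
side {'fovy': 52.657235451168326, 'cx': 321.9321939787728, 'cy': 193.40853227597947, 'R': array([[ 0.99947289, -0.03141294,  0.0081953 ],
       [-0.01940645, -0.78048289, -0.62487587],
       [ 0.02602548,  0.62438745, -0.7806811 ]]), 't': array([-0.51473098,  0.05838356,  1.37077602])}
centrifuge [([337.8, 156.8, 77.7, 106.6], 0.93)]
lid [([358.9, 139.9, 26.2, 73.7], 0.55)]
lid_edge [([358.5, 140.2, 25.3, 70.3], 0.84)]
short_key []
start_key []
release_key []
top {'fovy': 47.93837557585471, 'cx': 325.85185178935626, 'cy': 203.09790729951047, 'R': array([[-0.00373798, -0.99999161,  0.00167797],
       [-0.98224959,  0.00335696, -0.18754861],
       [ 0.1875414 , -0.00234924, -0.98225389]]), 't': array([-0.01059287,  0.5433114 ,  1.62516744])}
centrifuge [([290.4, 202.2, 69.5, 73.5], 0.9), ([219.1, 227.4, 11.6, 64.0], 0.3)]
lid [([286.2, 172.2, 64.7, 16.1], 0.97)]
lid_edge [([286.1, 173.0, 56.3, 14.6], 0.69)]
short_key [([315.3, 222.2, 6.2, 1.8], 0.44)]
start_key []
release_key [([169.9, 230.9, 28.4, 23.5], 0.57)]
{'clock': 0.7, 'joint_pos': [1.122, 0.599, -0.003, 1.599, 0.002, 0.943, -0.08], 'joint_velocities': [0.001, -0.0, -0.001, -0.001, -0.0, -0.001, 0.0], 'joint_efforts': [-0.001, -77.599, 1.564, -25.834, 0.012, 0.002, 0.0], 'eef_pos': [0.263, -0.675, 0.253], 'ee_rot': [0.0, 0.983, 0.185, -0.0], 'ft_force': [0.963, 0.129, 0.476], 'ft_torque': [-0.039, 0.013, -0.042], 'grip_force': 0.0, 'gripper_width': 0.085} 0.022
```

View pics/side0.png

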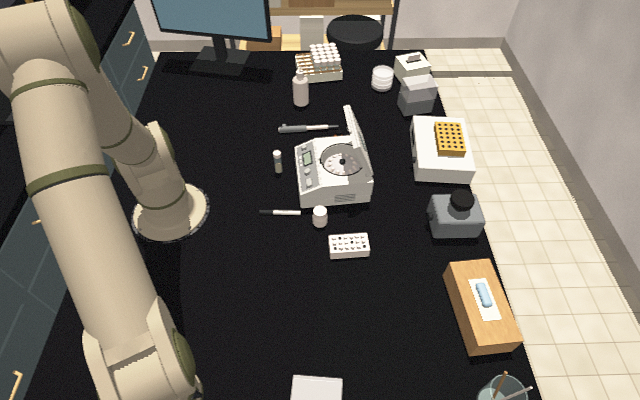

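View pics/top0.png

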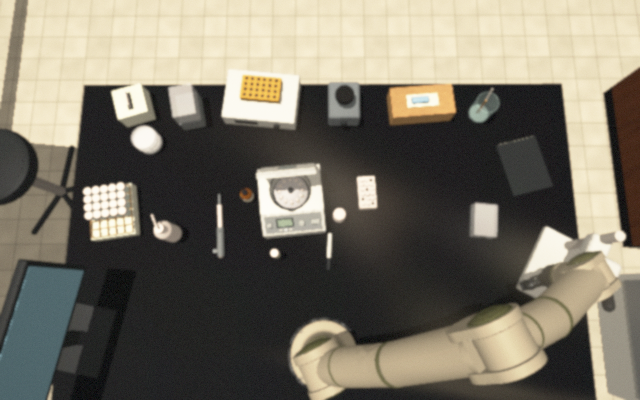

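```bash
cat > h.py <<'E'
from bench import manip
import cv2,numpy as np
from scipy.optimize import minimize
K={}
def proj(c,X):
    k=K.setdefault(c,manip.get_calibration(c)); f=200/np.tan(np.radians(k["fovy"])/2)
    P=np.asarray(X)@k["R"].T+k["t"]; return P[:,:2]/P[:,2:]*f+[k["cx"],k["cy"]]
def world(p,L):   # machine -> world, p=(x,y,yaw)
    c,s=np.cos(p[2]),np.sin(p[2]); L=np.asarray(L,float)
    return np.c_[p[0]+c*L[:,0]-s*L[:,1],p[1]+s*L[:,0]+c*L[:,1],L[:,2]]
BODY=[(x,y,z) for y in(-.113,.113) for x,z in((-.12,0),(-.12,.081),(-.048,.115),(.12,.115),(.12,0))]
def lidpt(a,r,y,o): return (.105-r*np.cos(a)+o*np.sin(a),y,.118+r*np.sin(a)+o*np.cos(a))
def LID(a): return [lidpt(a,r,y,o) for r in(0,.15) for y in(-.098,.098) for o in(-.001,.02)]
S=8
def mask(c,W):
    m=np.zeros((400*2,640*2),np.uint8); h=cv2.convexHull((proj(c,W)*2).astype(np.float32))
    cv2.fillConvexPoly(m,np.round(h*16).astype(np.int32),255,shift=4); return cv2.resize(m,(640,400),interpolation=cv2.INTER_AREA)/255.
E
python3 - <<'E'
from h import *
M={}
for c in("side","top"):
    manip.capture(c)
    M[c]=[manip.cut_out(c,q)[0]["pixels"].astype(float) for q in("centrifuge","lid")]
    print(c,[m.sum() for m in M[c]],(M[c][0]*M[c][1]).sum())
np.savez("m.npz",s=M["side"],t=M["top"])
def cost(v):
    e=0
    for c in M:
        b=mask(c,world(v,BODY)); l=mask(c,world(v,LID(v[3])))
        e+=np.abs(np.maximum(b,l)-np.maximum(*M[c])).sum()+.5*np.abs(l-M[c][1]).sum()
    return e
best=None
for yaw in(-.15,0,.15):
  for a in(1.0,1.3):
    v0=np.array([.65,.07,yaw,a]); sim=np.vstack([v0]+[v0+d for d in np.diag([.03,.03,.1,.2])])
    r=minimize(cost,v0,method="Nelder-Mead",options=dict(initial_simplex=sim,maxiter=250))
    print(np.round(r.x,4),r.fun)
    if best is None or r.fun<best.fun: best=r
v=best.x; np.save("v.npy",v)
out=[]
for c in("side","top"):
    im=manip.capture(c); u=proj(c,world(v,BODY)).mean(0).astype(int); x0,y0=u-[50,65]
    z=cv2.resize(im[y0:y0+120,x0:x0+100],None,fx=4,fy=5*0.8,interpolation=cv2.INTER_CUBIC)
    for W,col in((BODY,(0,0,255)),(LID(v[3]),(0,255,0))):
        h=cv2.convexHull(proj(c,world(v,W)).astype(np.float32)); cv2.polylines(z,[((h-[x0,y0]+.5)*4).astype(np.int32)],True,col,1)
    t=np.radians(25);
    for y,col in((-.08,(255,0,0)),(-.03,(255,0,255)),(.085,(0,255,255))):
        L=np.array([[-.084-.01*np.sin(t),y,.098+.01*np.cos(t)]])
        q=(proj(c,world(v,L))[0]-[x0,y0]+.5)*4; cv2.circle(z,tuple(q.astype(int)),4,col,1)
    out.append(z)
cv2.imwrite("pics/fit.png",np.hstack(out))
E
```

```text
side [np.float64(5067.0), np.float64(740.0)] 653.0
top [np.float64(4393.0), np.float64(641.0)] 634.0
[0.5483 0.1135 0.0768 1.1733] 615.3980392156863
[0.5481 0.1148 0.0906 1.1969] 584.3803921568629
[0.5478 0.1144 0.092  1.1882] 576.5294117647059
[0.5481 0.1146 0.0887 1.1894] 579.278431372549Traceback (most recent call last):
  File "<stdin>", line 18, in <module>
    res = _minimize_neldermead(fun, x0, args, callback, bounds=bounds,
                               **options)
    fxe = func(xe)
    fx = function(np.copy(x), *(wrapper_args + args))
  File "<stdin>", line 11, in cost
  File "h.py", line 16, in mask
    m=np.zeros((400*2,640*2),np.uint8); h=cv2.convexHull((proj(c,W)*2).astype(np.float32))
                                                          ~~~~^^^^^
  File "h.py", line 6, in proj
    k=K.setdefault(c,manip.get_calibration(c)); f=200/np.tan(np.radians(k["fovy"])/2)
                     ~~~~~~~~~~~~~~~~~~~~~^^^
ValueError: time passes only in moves, steps and waits
```

```bash
sed -i 's/k=K.setdefault(c,manip.get_calibration(c));/K.get(c) or K.update({c:manip.get_calibration(c)}); k=K[c];/' h.py
cat > ov.py <<'E'
from h import *
def overlay(v,name):
  out=[]
  for c in("side","top"):
    im=manip.capture(c); u=proj(c,world(v,BODY)).mean(0).astype(int); x0,y0=u-[50,65]
    z=cv2.resize(im[y0:y0+120,x0:x0+100],None,fx=4,fy=4,interpolation=cv2.INTER_CUBIC)
    for W,col in((BODY,(0,0,255)),(LID(v[3]),(0,255,0))):
        h=cv2.convexHull(proj(c,world(v,W)).astype(np.float32)); cv2.polylines(z,[((h-[x0,y0]+.5)*4).astype(np.int32)],True,col,1)
    t=np.radians(25)
    for y,col in((-.08,(255,0,0)),(-.03,(255,0,255)),(.085,(0,255,255))):
        L=np.array([[-.084-.01*np.sin(t),y,.098+.01*np.cos(t)]])
        q=(proj(c,world(v,L))[0]-[x0,y0]+.5)*4; cv2.circle(z,tuple(q.astype(int)),4,col,1)
    out.append(z)
  cv2.imwrite(name,np.hstack(out))
E
python3 - <<'E'
from ov import *
d=np.load("m.npz"); M={"side":d["s"],"top":d["t"]}
def cost(v):
    e=0
    for c in M:
        b=mask(c,world(v,BODY)); l=mask(c,world(v,LID(v[3])))
        e+=np.abs(np.maximum(b,l)-np.maximum(*M[c])).sum()+.5*np.abs(l-M[c][1]).sum()
    return e
v0=np.array([.548,.1145,.09,1.19]); b=None
for s in(1,-1):
    sim=np.vstack([v0]+[v0+s*q for q in np.diag([.006,.006,.06,.06])])
    r=minimize(cost,v0,method="Nelder-Mead",options=dict(initial_simplex=sim,maxiter=200)); print(np.round(r.x,4),r.fun)
    if b is None or r.fun<b.fun:b=r
np.save("v.npy",b.x); overlay(b.x,"pics/fit.png")
# bystanders, bottom position by ray at half height
H=dict(vial=.095,amber=.085,jar=.066,wash_bottle=.172,tube_rack=.05,tip_box=.06,pipette=.026,marker=.016)
k=K["top"]; f=200/np.tan(np.radians(k["fovy"])/2); C=-k["R"].T@k["t"]
for q,h in H.items():
    r=manip.recognise("top",q)
    if r:
        u=r[0]["extent"]; w=k["R"].T@np.array([(u[0]-k["cx"])/f,(u[1]-k["cy"])/f,1]); P=C+w*(h/2-C[2])/w[2]
        print(q,np.round(P[:2],3),round(r[0]["conf"],2))
E
```

```text
[0.5484 0.1149 0.0888 1.1861] 577.5529411764705
[0.5478 0.1142 0.092  1.1888] 576.8960784313726
vial [0.352 0.171] 0.65
jar [ 0.502 -0.065] 0.72
wash_bottle [0.433 0.549] 0.91
tube_rack [ 0.583 -0.166] 0.75
tip_box [ 0.483 -0.606] 0.68
pipette [0.463 0.388] 0.84
marker [ 0.369 -0.023] 0.56
```

View pics/fit.png

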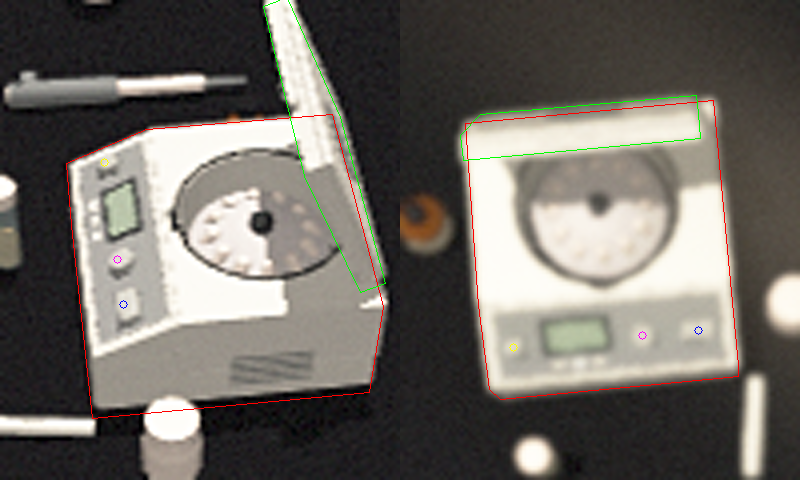

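Overlay shows the pose fitting both views: short key at about (125,304) in the left crop, (698,330) in the right, matching the predicted circles; lid at about 1.19 rad. Moving towards the space behind the lid.

Request:
{"op": "play_rows", "data": {
  "increments": [
    [590, -333, -80, 0, 0, 0.282, 0],
    [590, -333, -80, 0, 0, 0.282, 0],
    [590, -333, -80, 0, 0, 0.282, 0],
    [590, -333, -80, 0, 0, 0.282, 0],
    [590, -333, -80, 0, 0, 0.282, 0],
    [590, -333, -80, 0, 0, 0.282, 0],
    [590, -333, -80, 0, 0, 0.282, 0],
    [590, -333, -80, 0, 0, 0.282, 0],
    [590, -333, -80, 0, 0, 0.282, 0],
    [590, -333, -80, 0, 0, 0.282, 0],
    [590, -333, -80, 0, 0, 0.282, 0],
    [590, -333, -80, 0, 0, 0.282, 0],
    [590, -333, -80, 0, 0, 0.282, 0],
    [590, -333, -80, 0, 0, 0.282, 0],
    [590, -333, -80, 0, 0, 0.282, 0],
    [590, -333, -80, 0, 0, 0.282, 0],
    [590, -333, -80, 0, 0, 0.282, 0],
    [590, -333, -80, 0, 0, 0.282, 0]
  ]
}}

```text
clock: 3.3
eef_pos: [0.6913, -0.1526, 0.3333]
ee_rot: [0.0, 0.999, 0.044, -0.0]
ft_force: [0.4, -0.1, -0.4]
gripper_width: 0.0001
grip_force: 0.0
```

Request:
{"op": "play_rows", "data": {
  "increments": [
    [24, -278, 0, 0, 0, 0, 0],
    [24, -278, 0, 0, 0, 0, 0],
    [24, -278, 0, 0, 0, 0, 0],
    [24, -278, 0, 0, 0, 0, 0],
    [24, -278, 0, 0, 0, 0, 0],
    [24, -278, 0, 0, 0, 0, 0],
    [24, -278, 0, 0, 0, 0, 0],
    [24, -278, 0, 0, 0, 0, 0],
    [10, -278, 30, 0, 0, 0, 0],
    [8, -278, 65, 0, 0, 0, 0],
    [8, -278, 65, 0, 0, 0, 0],
    [8, -278, 65, 0, 0, 0, 0]
  ]
}}

```text
clock: 4.5
eef_pos: [0.6756, 0.1246, 0.2687]
ee_rot: [0.0, 0.999, 0.044, -0.0]
ft_force: [-0.1, -0.5, 0.0]
gripper_width: 0.0002
grip_force: 0.0
```

```bash
python3 - <<'E'
from ov import *
v=np.load("v.npy"); overlay(v,"pics/b.png")
s=manip.observe(); p=s["eef_pos"]; c,q=np.cos(v[2]),np.sin(v[2]); d=p-np.r_[v[:2],0]
print(p,s["ft_force"],"local",c*d[0]+q*d[1],-q*d[0]+c*d[1],s["ee_rot"])
E
```

```text
[0.67644402 0.12565619 0.27017769] [ 0.36364136 -0.18154712  0.22631595] local 0.12913730847270274 -0.00041512615938287846 [-6.86033684e-05  9.99029486e-01  4.40269995e-02  1.30540319e-03]
```

View pics/b.png

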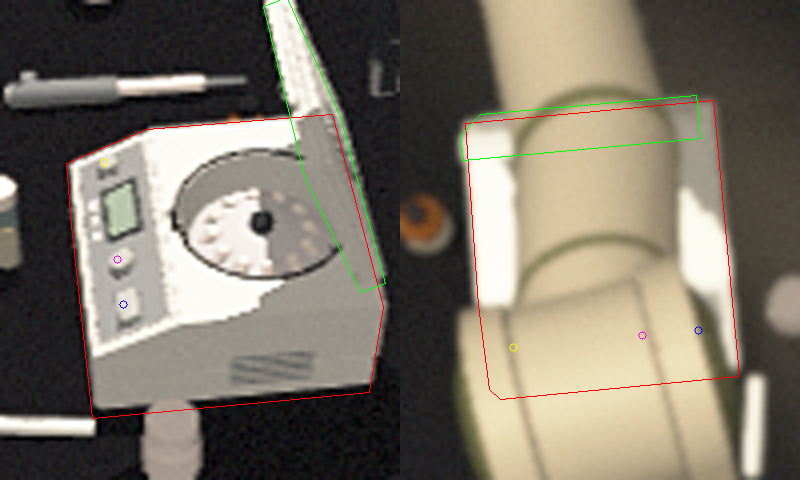

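Request:
{"op": "play_rows", "data": {
  "increments": [
    [-15, 0, 0, 0, 0, 0, 0],
    [-25, 0, 0, 0, 0, 0, 0],
    [-32, 0, 0, 0, 0, 0, 0],
    [-38, 0, 0, 0, 0, 0, 0],
    [-44, 0, 1, 0, 0, 0, 0],
    [-50, 0, 3, 0, 0, 0, 0],
    [-56, 0, 5, 0, 0, 0, 0],
    [-61, 0, 7, 0, 0, 0, 0],
    [-66, 0, 9, 0, 0, 0, 0],
    [-72, 0, 12, 0, 0, 0, 0],
    [-78, 0, 15, 0, 0, 0, 0],
    [-84, 0, 19, 0, 0, 0, 0],
    [-89, 0, 22, 0, 0, 0, 0],
    [-94, 0, 26, 0, 0, 0, 0],
    [-99, 0, 31, 0, 0, 0, 0],
    [-104, 0, 35, 0, 0, 0, 0],
    [-109, 0, 40, 0, 0, 0, 0],
    [-113, 0, 45, 0, 0, 0, 0],
    [-113, 0, 45, 0, 0, 0, 0]
  ]
}}

```text
clock: 6.5
eef_pos: [0.5613, 0.1165, 0.2223]
ee_rot: [0.0, 0.999, 0.045, -0.001]
ft_force: [0.7, -0.3, -0.5]
gripper_width: -0.0002
grip_force: 0.0
```

```bash
python3 - <<'E'
from ov import *
v=np.load("v.npy"); v[3]=.55; overlay(v,"pics/c.png")
s=manip.observe(); p=s["eef_pos"]; c,q=np.cos(v[2]),np.sin(v[2]); d=p-np.r_[v[:2],0]
print(p,s["ft_force"],"local",c*d[0]+q*d[1],-q*d[0]+c*d[1])
E
```

```text
[0.56190445 0.11660852 0.22280668] [-0.31710206  0.39411063  0.10417151] local 0.014250967817549646 0.0011016589657434131
```

View pics/c.png

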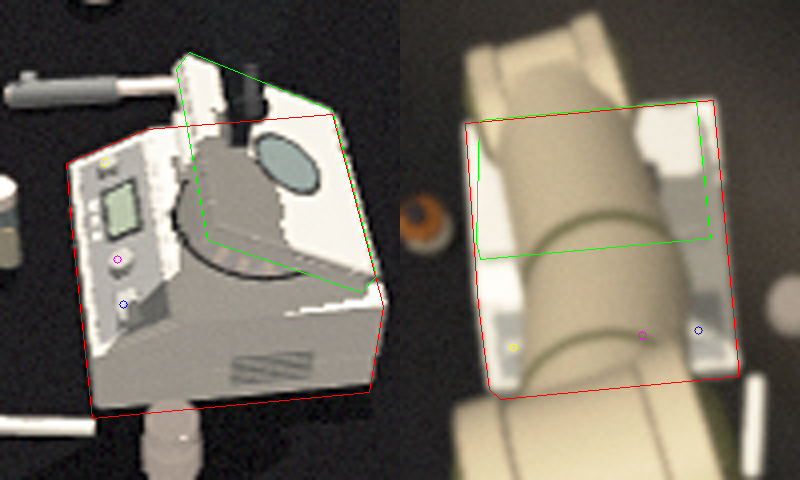

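The lid has followed to about 0.55 rad (its outline matches), fingers on its outer face at (245,110). Continue closing.

Request:
{"op": "play_rows", "data": {
  "increments": [
    [-4, 0, 5, 0, 0, 0, 0],
    [-8, 0, 10, 0, 0, 0, 0],
    [-12, 0, 15, 0, 0, 0, 0],
    [-15, 0, 21, 0, 0, 0, 0],
    [-18, 0, 27, 0, 0, 0, 0],
    [-20, 0, 33, 0, 0, 0, 0],
    [-23, 0, 39, 0, 0, 0, 0],
    [-25, 0, 45, 0, 0, 0, 0],
    [-27, 0, 51, 0, 0, 0, 0],
    [-28, 0, 55, 0, 0, 0, 0],
    [-29, 0, 59, 0, 0, 0, 0],
    [-30, 0, 62, 0, 0, 0, 0],
    [-30, 0, 64, 0, 0, 0, 0],
    [-30, 0, 65, 0, 0, 0, 0],
    [-30, 0, 65, 0, 0, 0, 0]
  ]
}}

```text
clock: 8.1
eef_pos: [0.5325, 0.1138, 0.1599]
ee_rot: [-0.0, 0.999, 0.045, 0.0]
ft_force: [-4.3, -1.3, 23.7]
gripper_width: -0.0002
grip_force: 11.8
```

Lid at its stop (tips at 138 mm, 24 N). Hold briefly, lift, go over the key and tilt to the panel normal.

Request:
{"op": "play_rows", "data": {
  "increments": [
    [0, 0, 0, 0, 0, 0, 0],
    [0, 0, 0, 0, 0, 0, 0],
    [0, 0, -20, 0, 0, 0, 0],
    [0, 0, -60, 0, 0, 0, 0],
    [-20, 15, -60, 0, 0.05, 0, 0],
    [-50, 40, -60, 0, 0.15, 0, 0],
    [-80, 65, -60, 0, 0.25, 0, 0],
    [-98, 81, -60, 0, 0.35, 0, 0],
    [-98, 81, -60, 0, 0.436, 0, 0],
    [-98, 81, -60, 0, 0.436, 0, 0],
    [-98, 81, -60, 0, 0.436, 0, 0],
    [-98, 81, -60, 0, 0.436, 0, 0],
    [-98, 81, -60, 0, 0.436, 0, 0]
  ]
}}

```text
clock: 9.4
eef_pos: [0.4476, 0.0223, 0.2418]
ee_rot: [-0.011, 0.979, 0.041, 0.201]
ft_force: [0.1, -1.0, 0.6]
gripper_width: 0.0001
grip_force: 0.0
```

```bash
cat > st.py <<'E'
from ov import *
from scipy.spatial.transform import Rotation as Ro
def st(v):
    s=manip.observe(); c,q=np.cos(v[2]),np.sin(v[2]); d=s["eef_pos"]-np.r_[v[:2],0]
    L=np.array([c*d[0]+q*d[1],-q*d[0]+c*d[1],d[2]])
    w=s["ee_rot"]; R=Ro.from_euler("z",-v[2]).as_matrix()@Ro.from_quat([w[1],w[2],w[3],w[0]]).as_matrix()
    tip=L+.022*R[:,2]; key=np.array([-.0882,-.08,.1071])
    print("tcp",L.round(4),"tip",tip.round(4),"to key, tool mm",(R.T@(key-tip)*1e3).round(1)); print(R.round(3)); print(s["ft_force"].round(1),s["joint_pos"].round(2))
E
python3 - <<'E'
from st import *
v=np.load("v.npy"); v[3]=0; overlay(v,"pics/d.png"); st(v)
E
```

```text
tcp [-0.1078 -0.0819  0.2417] tip [-0.0991 -0.0819  0.2215] to key, tool mm [-35.1  -1.5 109.4]
[[ 0.919 -0.005  0.394]
 [-0.007 -1.     0.002]
 [ 0.394 -0.004 -0.919]]
[-0.2  0.5  0.8] [-0.06  0.2  -0.18  2.48  0.94  0.11 -2.63]
```

View pics/d.png

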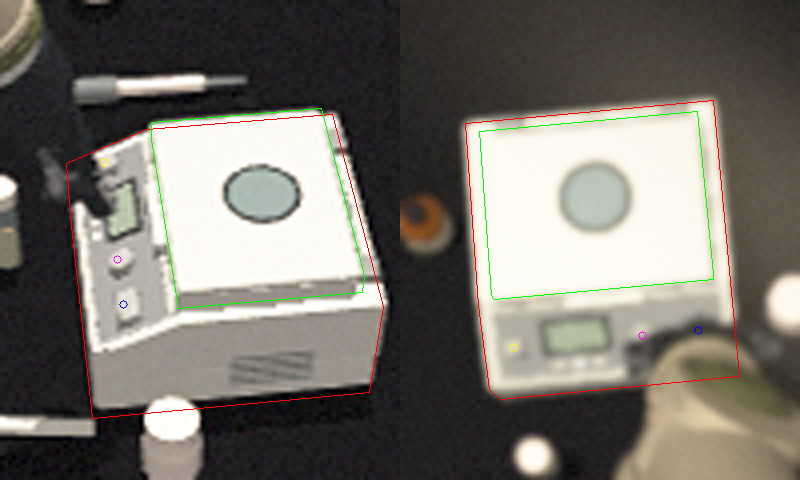

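Lid is shut (its outline matches the view); the arm is at its j6/j7 limits with full tilt, so I'll ease the tilt to near vertical and come down part way.

Request:
{"op": "play_rows", "data": {
  "increments": [
    [0, 0, 0, 0, -0.1, 0, 0],
    [0, 0, 0, 0, -0.2, 0, 0],
    [0, 0, 0, 0, -0.3, 0, 0],
    [-1, -1, 20, 0, -0.3, 0, 0],
    [-3, -2, 55, 0, -0.3, 0, 0],
    [-3, -2, 55, 0, -0.3, 0, 0],
    [-3, -2, 55, 0, -0.3, 0, 0],
    [-3, -2, 55, 0, -0.3, 0, 0]
  ]
}}

```text
clock: 10.3
eef_pos: [0.4659, 0.027, 0.191]
ee_rot: [-0.003, 0.998, 0.046, 0.053]
ft_force: [0.3, 0.4, -0.8]
gripper_width: 0.0
grip_force: 0.0
```

```bash
python3 - <<'E'
from st import *
v=np.load("v.npy"); v[3]=0; overlay(v,"pics/e.png"); st(v)
E
```

```text
tcp [-0.0894 -0.0797  0.1913] tip [-0.087  -0.0796  0.1694] to key, tool mm [-7.8  0.5 61.8]
[[ 0.994  0.     0.107]
 [-0.    -1.     0.001]
 [ 0.107 -0.001 -0.994]]
[0.7 0.1 0.2] [ 0.24  0.41 -0.55  2.28  0.54  0.46 -2.23]
```

View pics/e.png

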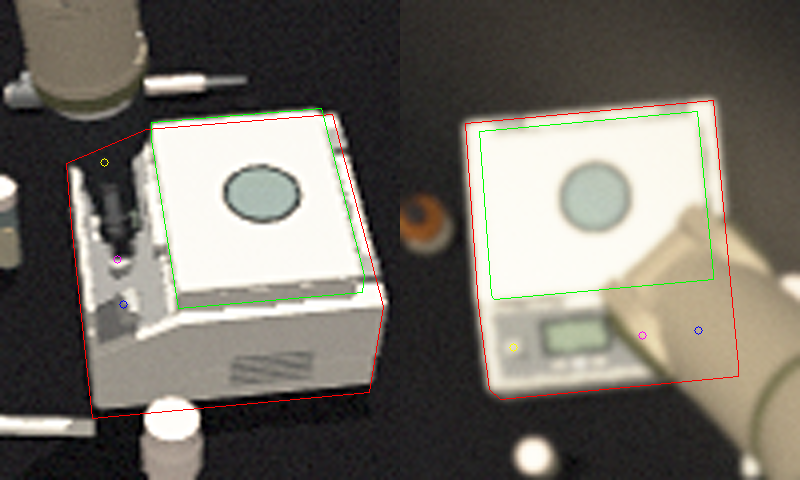

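Request:
{"op": "play_rows", "data": {
  "increments": [
    [-2, 0, 25, 0, 0, 0, 0],
    [-4, 0, 45, 0, 0, 0, 0],
    [-4, 0, 52, 0, 0, 0, 0],
    [-4, 0, 54, 0, 0, 0, 0],
    [-5, 0, 56, 0, 0, 0, 0],
    [-5, 0, 58, 0, 0, 0, 0],
    [-5, 0, 59, 0, 0, 0, 0],
    [-5, 0, 60, 0, 0, 0, 0],
    [-5, 0, 60, 0, 0, 0, 0]
  ]
}}

```text
clock: 11.3
eef_pos: [0.4683, 0.0267, 0.1303]
ee_rot: [-0.003, 0.998, 0.046, 0.054]
ft_force: [1.4, -0.0, 3.8]
gripper_width: -0.0004
grip_force: 1.9
```

```bash
python3 - <<'E'
from st import *
st(np.load("v.npy"))
E
```

```text
tcp [-0.0873 -0.0798  0.1303] tip [-0.0849 -0.0798  0.1085] to key, tool mm [-3.4  0.2  1. ]
[[ 0.994  0.     0.107]
 [-0.    -1.     0.002]
 [ 0.107 -0.002 -0.994]]
[ 1.4 -0.   3.8] [ 0.09  0.5  -0.37  2.34  0.72  0.29 -2.4 ]
```

Request:
{"op": "play_rows", "data": {
  "increments": [
    [0, 0, 1, 0, 0, 0, 0],
    [0, 0, 2, 0, 0, 0, 0],
    [0, 0, 3, 0, 0, 0, 0],
    [0, 0, 3, 0, 0, 0, 0]
  ]
}}

```text
clock: 11.7
eef_pos: [0.4693, 0.0268, 0.1277]
ee_rot: [-0.003, 0.997, 0.046, 0.054]
ft_force: [1.6, -1.2, 12.4]
gripper_width: 0.0003
grip_force: 6.2
```

Request:
{"op": "play_rows", "data": {
  "increments": [
    [0, 0, 0, 0, 0, 0, 0],
    [0, 0, 0, 0, 0, 0, 0],
    [0, 0, 0, 0, 0, 0, 0],
    [0, 0, 0, 0, 0, 0, 0],
    [0, 0, 0, 0, 0, 0, 0]
  ]
}}

```text
clock: 12.2
eef_pos: [0.4693, 0.0268, 0.1278]
ee_rot: [-0.003, 0.997, 0.046, 0.054]
ft_force: [2.7, -1.2, 12.0]
gripper_width: 0.0002
grip_force: 5.6
```

```bash
python3 - <<'E'
from st import *
v=np.load("v.npy"); v[3]=0; overlay(v,"pics/f.png"); st(v)
E
```

```text
tcp [-0.0862 -0.0798  0.1278] tip [-0.0839 -0.0797  0.1059] to key, tool mm [-4.2  0.3 -1.7]
[[ 0.994  0.     0.109]
 [ 0.    -1.     0.002]
 [ 0.109 -0.002 -0.994]]
[ 2.3 -0.9 12. ] [ 0.08  0.51 -0.36  2.34  0.73  0.28 -2.41]
```

View pics/f.png

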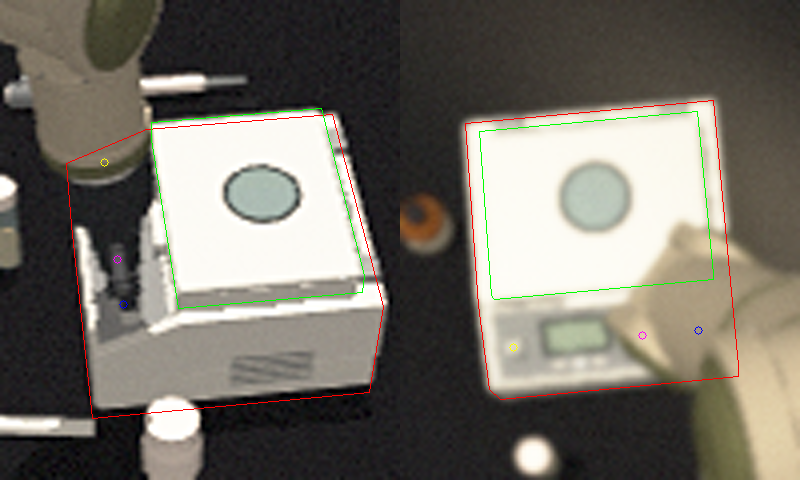

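The fingertips sit on the short-spin key at (123,305) in the left crop, pressing with about 12 N. The key spring gives only 4.9 N, so the key is at its stop. The lid is shut.

```bash
python3 -c "
from bench import manip
print(manip.job_done())"
```

```text
the job is handed in; nothing more can be done
None
```

The job is handed in: the lid is fully shut and the fingertips are holding the short-spin key down at its stop with about 12 N; the verdict itself was not reported.

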